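# Stand the scraper in the covered caddy

## Task

Put the yellow scraper away: slide the red-gripped cover of the grey caddy fully open so that the hole under it is bare, then take the yellow scraper out of the dark wooden drying rack and stand it, handle down, in that hole, all the way home, and let go. Leave the whisk standing in the rack.

Things in the scene. Friction and masses are not known exactly. Their poses are not given: they have to be found in the camera images.
- scraper: Yellow silicone scraper, 170 mm long, 60 g, upright, handle down 47 mm deep in one of 3 holes (80 mm apart, random order) of a fixed dark rack, its top 55 mm up. Handle: 12 mm round, 110 mm. Blade above it: 12 mm thick (x), 44 wide (y), 60 high; pinch it across x from above. Origin: centre of the handle's foot; z up the handle. A blue-bristled brush and the whisk fill the other holes.
- hole (a point): Centre of the hole's mouth in the flat top (120 mm above the bench) of the fixed grey caddy, 90 (x) x 150 (y) x 100 mm high; z up. The hole is 35 mm off the caddy's middle, to -y, hidden by the cover at first. Mouth 34 mm across, funnelling to an 18 mm bore 40 mm down; floor 92 mm below the mouth. A scraper fully home has its foot on that floor.
- cover_grip (a point): Centre of the red grip on the caddy's steel cover (60 x 60 x 4 mm plate). Grip: 12 mm thick (y), 34 long (x), from 4 to 32 mm above the caddy's top; this point at 18. Axes as the hole's. The cover slides along +y only, from over the hole (0 to 12 mm past it at the start) to a stop at 65 mm; hole bare from 47 mm. About 2 N friction; stays where left.
- whisk: Stainless whisk standing handle down in another hole of the rack, 162 mm long, its wire balloon 44 mm across at the top. Origin: foot of its handle, z up. To be left there.
There are look-alikes about, which are no part of the job. What is meant by the scraper is not pink or white, and is the larger of those in its own colour.

How it is judged:
By the outcome, as a careful person would: the job done as asked, in the order asked, and still so for the second after the job is handed in, with the robot touching nothing.
It also fails if it takes over 51 s, if anything falls off the work surface, if the arm or the gripper's body presses on something with over 40 N, if the wrist force passes 120 N, or if a joint passes its speed limit or range.

## Robot

A 7-joint arm with a two-finger parallel gripper is mounted at the origin on the work surface. World frame = base frame: x ahead of the robot, y to its left, z up, the work surface at z = 0. Lengths are in m, angles in rad, forces in N, time in s.
With the tool pointing down it reaches from about 0.425 to 1.025 m from the base axis. Payload 3.6 kg.
Tool frame: the origin (TCP) lies at the very end of the fingers, on their centre line; the grasp point (between the pads) lies 19 mm behind it; y points along the fingers, x is the direction in which the jaws open and shut, and the axes are right-handed (so a half turn about y gives the same grasp; the last joint's range is limited). The gripper opens to 85 mm and grips with 20 to 120 N. Pads are 22 mm wide; open, the fingers measure 114 mm over their backs; the gripper's body (76 mm by 85 mm) begins 54 mm behind the grasp point. The pads swing forward as they close: fully open they stand 13 mm farther back than shut.
Start: joints at [-1.435, 0.591, 0.048, 1.609, -0.033, 0.943, -0.034], TCP at [0.164, 0.706, 0.231] pointing down, gripper open.
Joint ranges: [-2.69, 2.69], [-0.47, 2.24], [-1.27, 1.36], [0.19, 2.51], [-1.53, 4.68], [0.08, 2.07], [-3.09, 3.09]. Speed limits (rad/s): [2.57, 2.57, 3.14, 3.14, 3.14, 3.14, 3.14].

## Interface

Orientations are given as a rotation vector (axis times angle).
In Python, from bench import bot, gripper_to, vision, status gives the robot as it stands. Calls block until the motion is done:
- bot.move_to(position, orientation): joint-space move of the TCP to a pose.
- bot.line_to(position, attitude=None, v=0.15, contact_N=None): straight line of the TCP; attitude=None keeps the orientation; v is the mean speed in m/s. With contact_N (N) it stops when the force on the tool has changed by that much, and returns True; else False.
- bot.move_j(angles): joint-space move.
- gripper_to(opening): finger opening in m; the grip force is fixed at half the most; returns when the fingers have stopped.
- bot.pause(seconds).
- bot.ik(position, orientation): joint angles nearest the present ones, or None.
- vision.snapshot(name): name is "scene" or "top" or "wrist"; returns a dict with "color" (420x560x3 uint8, red, green, blue), "range_z" (420x560 float32, m along the optical axis (not along the pixel's ray), 0 where there is no reading), "camera_matrix" (3x3 intrinsics, pixels), "distortion" ([k1, k2, p1, p2, k3] as OpenCV has them; the pictures are not rectified), "world_from_camera" (4x4, takes a point from camera to world coordinates); the wrist camera has in their place "mount" (4x4, takes a point from camera to tool coordinates, whose origin is the TCP and whose axes are the tool frame's). Camera axes: x right, y up, looking along -z (the intrinsics and any distortion apply to the point x, -y, -z); pixel columns grow to the right and rows downward; lengths in m; the calibration is good to about 2 mm. A picture is of the moment at which its call begins: read the wrist's pose just before it.
A pose or a line that the arm cannot do raises bot.MotionError and nothing moves.
- bot.finish_job(): hands the job in, once; it reports no verdict.
Readings, each from a call of its own:
- status.get_time_s(): time.
- status.get_joint_pos(): joint angles.
- status.get_joint_velocities(): joint speeds.
- status.get_tau(): joint torques, N m.
- status.get_position(): TCP position.
- status.get_eef_rot(): TCP orientation.
- status.get_force(): force on the tool from outside, world axes, zero at the start.
- status.get_wrist_torque(): the same for the moment, N m.
- status.get_opening(): finger opening in m.
Only numpy, scipy, OpenCV 4.12 (cv2) and the standard library are available. Lean on these libraries where they do the work, as an engineer would, in place of code of your own. Each camera call takes 0.05 s, during which the arm holds its last target.

## Working session

There is one attempt and no reset: what is moved stays moved. The work goes in short steps, each a Python script; the robot and the scene stay as the last script left them, time stands still between calls to the robot, and variables do not carry over. Pictures are saved under pics/ and viewed, and the job is handed in when it is done.

```bash
ls; mkdir -p pics
cat > h.py <<'E'
import numpy as np, cv2, pickle
from bench import bot, gripper_to, vision, status
def save(im,name): cv2.imwrite('pics/'+name+'.png', im[:,:,::-1])
def pt(s,u,v,T=None,z=None):
    K=np.array(s['camera_matrix']);D=np.array(s['distortion'],float)
    x,y=cv2.undistortPoints(np.array([[[u,v]]],float),K,D)[0,0]
    T=np.array(s['world_from_camera']) if T is None else T
    d=T[:3,:3]@np.array([x,-y,-1.]);o=T[:3,3]
    if z is None:
        k=s['range_z'][int(round(v)),int(round(u))]
    else: k=(z-o[2])/d[2]
    return o+d*k
E
python3 - <<'E'
from h import *
for n in ['scene','top','wrist']:
    s=vision.snapshot(n); s['p']=status.get_position(); s['r']=status.get_eef_rot()
    pickle.dump(s,open(n+'0.pkl','wb')); save(s['color'],n+'0')
print(status.get_time_s(),s['p'],s['r'],status.get_opening())
E
```

```text
pics
0.15 [0.16426392 0.70550356 0.23038417] [-1.30990851 -1.03813661  1.0403506 ] 0.08547685752303665
```

View pics/scene0.png

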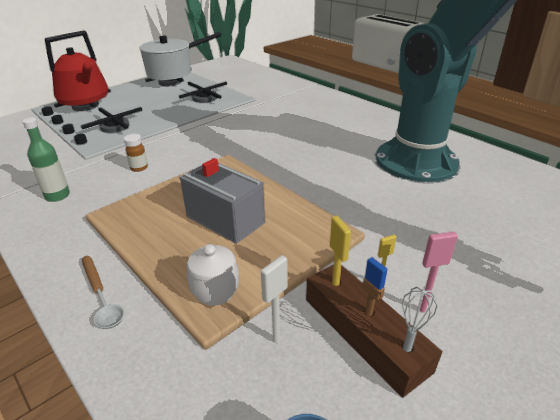

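View pics/top0.png

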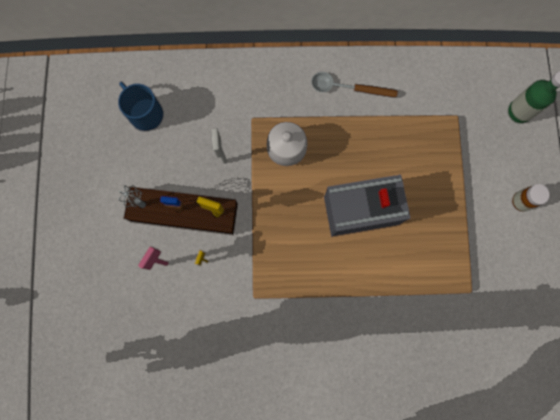

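View pics/wrist0.png

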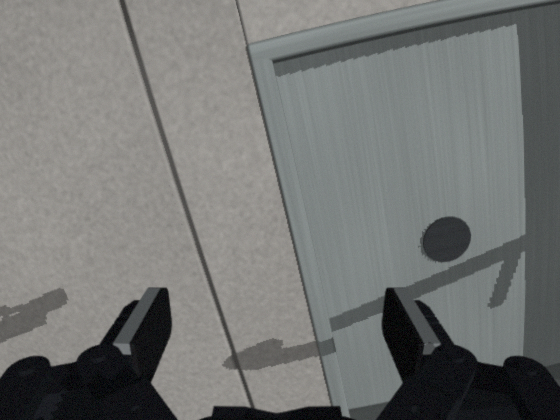

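Run:
```python
from h import *
s=pickle.load(open('top0.pkl','rb'));c=pickle.load(open('scene0.pkl','rb'))
save(cv2.resize(s['color'][165:245,310:430],None,fx=6,fy=6,interpolation=cv2.INTER_CUBIC),'topcad')
save(cv2.resize(s['color'][175:275,110:250],None,fx=5,fy=5,interpolation=cv2.INTER_CUBIC),'toprack')
save(cv2.resize(c['color'][200:390,240:470],None,fx=3,fy=3,interpolation=cv2.INTER_CUBIC),'scrack')
print(np.round(s['world_from_camera'],3))
for u,v in [(210,206),(200,257),(385,197),(345,205),(228,220),(171,202)]: print(u,v,pt(s,u,v).round(4))
for u,v in [(340,235),(387,246),(210,167)]: print(u,v,pt(c,u,v).round(4))
```

```text
[[-0.02   0.985 -0.172  0.369]
 [-1.    -0.019  0.008  0.05 ]
 [ 0.005  0.173  0.985  1.129]
 [ 0.     0.     0.     1.   ]]
210 206 [0.5408 0.1819 0.1753]
200 257 [0.4518 0.2099 0.1119]
385 197 [ 0.5556 -0.1481  0.1546]
345 205 [ 0.5477 -0.0752  0.1199]
228 220 [0.5321 0.1608 0.056 ]
171 202 [0.5533 0.259  0.1567]
340 235 [0.5543 0.1941 0.1634]
387 246 [0.4533 0.2179 0.0964]
210 167 [ 0.5598 -0.1395  0.1427]
```

View pics/topcad.png

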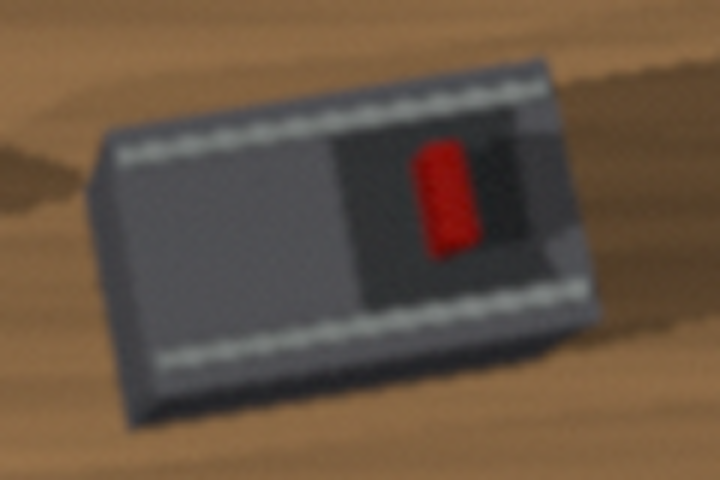

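View pics/toprack.png

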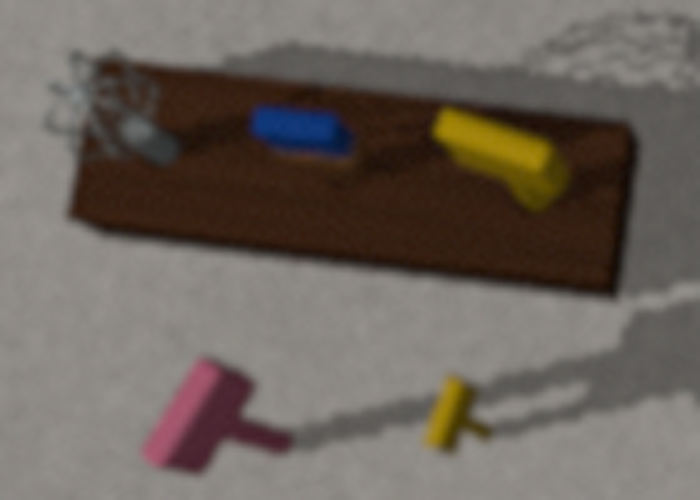

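View pics/scrack.png

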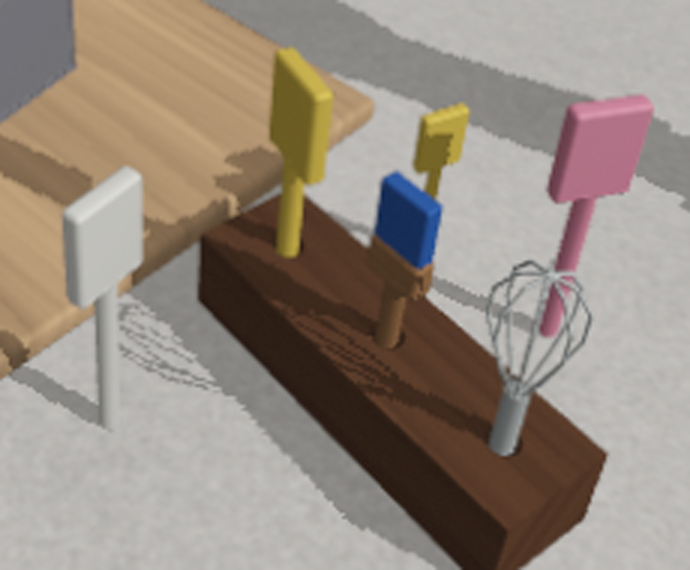

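```bash
cat >> h.py <<'E'
def cloud(s,T=None):
    K=np.array(s['camera_matrix']);D=np.array(s['distortion'],float)
    h,w=s['range_z'].shape
    u,v=np.meshgrid(np.arange(w),np.arange(h))
    p=cv2.undistortPoints(np.stack([u,v],-1).reshape(-1,1,2).astype(float),K,D).reshape(h,w,2)
    T=np.array(s['world_from_camera']) if T is None else T
    z=s['range_z'][...,None]
    P=np.concatenate([p[...,:1],-p[...,1:],-np.ones((h,w,1))],-1)*z
    return P@T[:3,:3].T+T[:3,3]
def hsv(s): return cv2.cvtColor(s['color'],cv2.COLOR_RGB2HSV)
def rect(Q): 
    c,wh,a=cv2.minAreaRect((Q[:,:2]*1000).astype(np.float32)); return np.round(c,1),np.round(wh,1),round(a,1)
E
python3 - <<'E'
from h import *
for n in ['top','scene']:
    s=pickle.load(open(n+'0.pkl','rb'));P=cloud(s);H=hsv(s);ok=s['range_z']>0
    X,Y,Z=P[...,0],P[...,1],P[...,2]
    red=((H[...,0]<8)|(H[...,0]>172))&(H[...,1]>150)&(abs(X-.555)<.1)&(abs(Y+.12)<.15)&ok
    m=red&(Z>.145); print(n,'grip',m.sum(),rect(P[m]),P[m].mean(0),P[red][:,2].min(),P[red][:,2].max())
    m=(Z>.112)&(Z<.128)&(abs(X-.55)<.12)&(abs(Y+.12)<.12)&ok&~red
    print('caddy',m.sum(),rect(P[m]),np.median(P[m],0))
    yel=(abs(H[...,0].astype(int)-26)<6)&(H[...,1]>150)&ok&(abs(X-.545)<.06)&(abs(Y-.19)<.08)&(Z>.06)
    m=yel&(Z>.17);print('scr top',m.sum(),rect(P[m]),P[m].mean(0),P[m][:,2].max())
    for a,b in [(.065,.1),(.1,.12),(.12,.14),(.14,.16),(.16,.2)]:
        m=yel&(Z>a)&(Z<b); print(a,m.sum(),P[m].mean(0).round(4),rect(P[m]))
    m=(abs(Z-.055)<.005)&(abs(X-.54)<.1)&(abs(Y-.23)<.17)&ok; print('rack',m.sum(),rect(P[m]))
    m=(abs(X-.555)<.09)&(abs(Y-.16)<.3)&(Z>.01)&ok
E
```

```text
top grip 103 (array([ 556. , -148.1]), array([33.2, 11.1]), 9.0) [ 0.55546841 -0.14759191  0.15244676] 0.11912327157133307 0.1583858147243612
caddy 3191 (array([ 552.4, -121.7]), array([ 91.2, 150.6]), 8.4) [ 0.54961425 -0.11613505  0.12185448]
scr top 160 (array([546.4, 184.4]), array([43.6, 12.1]), 69.4) [0.54592033 0.18442904 0.17779443] 0.18282397850423115
0.065 13 [0.5415 0.1835 0.0804] (array([541.6, 183.5]), array([1.6, 7.1]), 13.8)
0.1 5 [0.5414 0.1863 0.1091] (array([541.4, 186.2]), array([5.7, 0.7]), 74.2)
0.12 30 [0.5401 0.1801 0.1317] (array([540.9, 184.6]), array([41.3,  7.9]), 81.5)
0.14 34 [0.5404 0.1809 0.1501] (array([540.8, 184.2]), array([41.7, 10.4]), 85.5)
0.16 179 [0.5453 0.184  0.1765] (array([546.4, 184.4]), array([43.6, 12.3]), 69.8)
rack 2974 (array([516.9, 269.8]), array([230.7, 154.2]), 81.8)
scene grip 82 (array([ 556.4, -143.5]), array([33.5, 12.4]), 12.5) [ 0.55738532 -0.14230304  0.14969048] 0.1253184943222675 0.15273237710426285
caddy 1822 (array([ 551.4, -117.9]), array([ 93.8, 153.3]), 8.2) [ 0.56082376 -0.10121291  0.11935507]
scr top 167 (array([547.6, 188.6]), array([44., 11.]), 69.1) [0.54938041 0.18918353 0.17518736] 0.17840112775716127
0.065 109 [0.5486 0.1897 0.0819] (array([548.3, 189.3]), array([ 6.8, 11.9]), 34.6)
0.1 45 [0.5497 0.1892 0.1083] (array([550. , 190.1]), array([ 7. , 10.7]), 28.8)
0.12 169 [0.5525 0.192  0.1304] (array([549.6, 188. ]), array([42.7,  8.5]), 74.5)
0.14 192 [0.5525 0.1925 0.15  ] (array([552.1, 188.3]), array([42.5, 10.1]), 82.5)
0.16 265 [0.5506 0.1906 0.1713] (array([547.7, 188.5]), array([44. , 11.2]), 69.7)
rack 4966 (array([518.7, 271.6]), array([231.6, 151.1]), 81.7)
```

```bash
cat >> h.py <<'E'
from scipy.spatial.transform import Rotation as R_
def rot(deg):
    a=np.radians(deg);x=np.array([np.cos(a),np.sin(a),0]);y=np.array([0,0,-1.]);
    return R_.from_matrix(np.stack([x,y,np.cross(x,y)],1)).as_rotvec()
def wsnap(tag):
    p=np.array(status.get_position());r=np.array(status.get_eef_rot());s=vision.snapshot('wrist')
    T=np.eye(4);T[:3,:3]=R_.from_rotvec(r).as_matrix();T[:3,3]=p
    s['world_from_camera']=T@np.array(s['mount']);pickle.dump(s,open(tag+'.pkl','wb'));save(s['color'],tag);return s
E
python3 - <<'E'
from h import *
s=pickle.load(open('wrist0.pkl','rb'));print(np.round(s['mount'],3),s['camera_matrix'])
print(R_.from_rotvec(s['r']).as_matrix().round(2))
for d in [-20.6,159.4]:
  for z in (.14,.34): q=bot.ik([.547,.187,z],rot(d));print('scr',d,z,None if q is None else np.round(q,2))
for d in [98.3,-81.7]:
  for z in (.13,.34): q=bot.ik([.556,-.146,z],rot(d));print('grip',d,z,None if q is None else np.round(q,2))
for d in [-20.6,159.4,98.3-90,98.3+90]:
  for z in (.16,.34): q=bot.ik([.557,-.154,z],rot(d));print('hole',d,z,None if q is None else np.round(q,2))
E
```

```text
[[ 1.    -0.     0.     0.   ]
 [ 0.001  0.324 -0.946 -0.141]
 [ 0.     0.946  0.324  0.084]
 [ 0.     0.     0.     1.   ]] [[377.60736511   0.         276.36679757]
 [  0.         377.60736511 213.74037588]
 [  0.           0.           1.        ]]
[[ 0.23 -0.   -0.97]
 [ 0.97 -0.    0.23]
 [-0.   -1.   -0.  ]]
scr -20.6 0.14 [-0.75  0.58  0.48  2.03 -0.44  0.63 -0.34]
scr -20.6 0.34 [-0.89  0.34  0.63  1.85 -0.23  1.03 -0.52]
scr 159.4 0.14 [-0.21  0.54 -0.27  2.01  0.24  0.62  2.14]
scr 159.4 0.34 [-0.33  0.3  -0.1   1.82  0.03  1.02  2.34]
grip 98.3 0.13 [ 0.11  0.54  0.09  2.03 -0.08  0.57  1.98]
grip 98.3 0.34 [-0.33  0.34  0.67  1.85 -0.24  1.03  2.16]
grip -81.7 0.13 [-0.24  0.62  0.6   2.05 -0.58  0.65 -0.68]
grip -81.7 0.34 [-0.54  0.43  1.01  1.86 -0.41  1.08 -0.8 ]
hole -20.6 0.16 [-0.31  0.61  0.73  2.02 -0.61  0.73  0.44]
hole -20.6 0.34 [-0.54  0.45  1.04  1.86 -0.44  1.09  0.31]
hole 159.4 0.16 [ 0.22  0.5  -0.05  2.    0.04  0.64  2.94]
hole 159.4 0.34 [ 0.95  0.47 -1.07  1.8   0.45  1.14  2.52]
hole 8.299999999999997 0.16 [-0.26  0.58  0.64  2.02 -0.53  0.7   0.87]
hole 8.299999999999997 0.34 [-0.51  0.43  0.98  1.85 -0.4   1.07  0.77]
hole 188.3 0.16 [-0.53  0.85  1.18  2.03 -0.98  0.99 -1.83]
hole 188.3 0.34 [-0.61  0.53  1.19  1.86 -0.54  1.14 -2.21]
```

Run:
```python
from h import *
bot.move_to([.557,-.144,.25],rot(98.3)); print(status.get_time_s(),status.get_position())
s=wsnap('w1');P=cloud(s);H=hsv(s);ok=s['range_z']>0;Z=P[...,2]
red=((H[...,0]<8)|(H[...,0]>172))&(H[...,1]>150)&ok
m=red&(Z>.145);print(m.sum(),rect(P[m]),P[m].mean(0),P[m][:,2].max(),Z[red].min())
m=(Z>.112)&(Z<.124)&ok&(P[...,1]<0)&(abs(P[...,0]-.55)<.1);print(m.sum(),rect(P[m]),np.median(P[m],0))
```

```text
3.425 [ 0.55737401 -0.1430731   0.24991655]
859 (array([ 555.4, -144.4]), array([82.8, 34.4]), 85.9) [ 0.55415649 -0.1481018   0.1516279 ] 0.29364933835735313 0.0038149209756707103
20410 (array([ 551.6, -121.1]), array([ 90.5, 151.2]), 8.4) [ 0.54643825 -0.11736721  0.11918094]
```

View pics/w1.png

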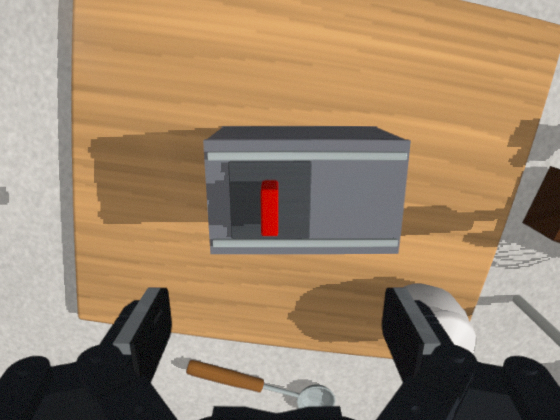

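Run:
```python
from h import *
r=rot(98.4);g=np.array([.5558,-.148,0]);d=np.array([-.146,.989,0])
bot.line_to(g+[0,0,.131],r,v=.12);print(status.get_position(),status.get_force())
gripper_to(0.0);print(status.get_opening(),status.get_position(),status.get_force(),status.get_time_s())
hit=bot.line_to(g+d*.063+[0,0,.131],v=.06,contact_N=14);p=np.array(status.get_position())
print(hit,p,(p-g)@d,status.get_force(),status.get_time_s())
s=wsnap('w2');c=vision.snapshot('top');save(cv2.resize(c['color'][165:245,310:430],None,fx=6,fy=6,interpolation=cv2.INTER_CUBIC),'top2')
```

```text
[ 0.55642728 -0.14824121  0.13166916] [0.65271595 0.48900261 0.76362419]
0.011082727326362847 [ 0.55586445 -0.14802124  0.1313025 ] [-0.55700476  1.51508757  2.73025733] 5.2833
True [ 0.54746875 -0.09182167  0.13127756] 0.05677673455870584 [0.33722743 0.65649884 2.4539096 ] 6.2167
```

View pics/w2.png

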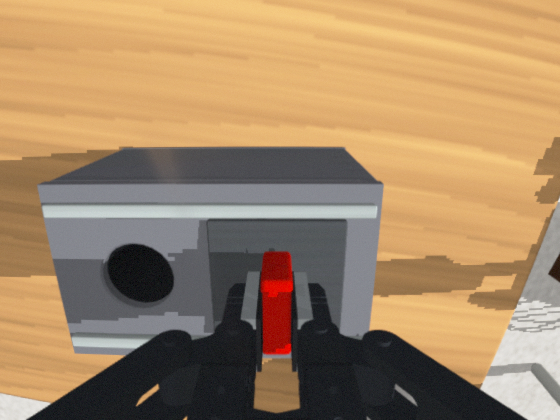

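Run:
```python
from h import *
s=pickle.load(open('w2.pkl','rb'));print('hole w2',pt(s,140,273,z=.12))
gripper_to(.085)
p=np.array(status.get_position());bot.line_to([p[0],p[1],.27],v=.2);print(status.get_time_s())
s=wsnap('w3')
bot.move_to([.545,.185,.32],rot(-20.6));print(status.get_time_s(),status.get_position())
s=wsnap('w4');P=cloud(s);H=hsv(s);ok=s['range_z']>0
X,Y,Z=P[...,0],P[...,1],P[...,2]
yel=(abs(H[...,0].astype(int)-26)<6)&(H[...,1]>150)&ok&(abs(X-.545)<.06)&(abs(Y-.19)<.08)&(Z>.06)
for a,b in [(.06,.1),(.1,.12),(.12,.14),(.14,.16),(.16,.17),(.172,.2)]:
    m=yel&(Z>a)&(Z<b)
    if m.sum()>4: print(a,m.sum(),P[m].mean(0).round(4),rect(P[m]))
```

```text
hole w2 [ 0.55357952 -0.15400721  0.12      ]
7.8667
9.9083 [0.54497446 0.18432756 0.31977592]
0.12 48 [0.5535 0.2059 0.1311] (array([553.5, 205.6]), array([ 1.9, 10.7]), 75.4)
0.14 60 [0.5539 0.2057 0.1497] (array([554. , 205.2]), array([ 2.4, 11.2]), 65.2)
0.16 41 [0.5538 0.2057 0.1649] (array([553.5, 204.7]), array([ 3.2, 12. ]), 70.1)
0.172 794 [0.547  0.1871 0.1762] (array([546.6, 186.2]), array([43.1, 11.8]), 69.8)
```

View pics/w3.png

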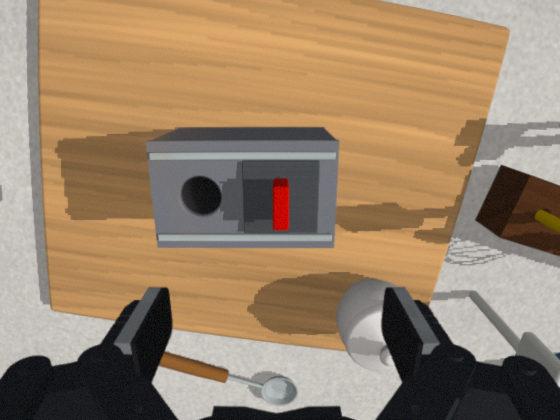

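View pics/w4.png

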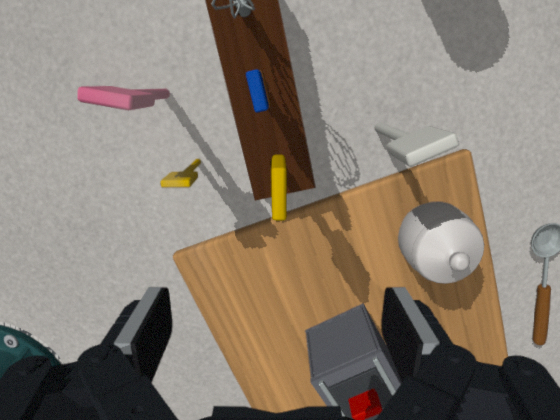

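Run:
```python
from h import *
s=pickle.load(open('top0.pkl','rb'))
for u,v in [(216,135),(215,148),(150,258)]: print(pt(s,u,v).round(3))
s=pickle.load(open('w3.pkl','rb'))
P=cloud(s);X,Y,Z=P[...,0],P[...,1],P[...,2]
g=cv2.cvtColor(s['color'],cv2.COLOR_RGB2GRAY)
sub=np.zeros_like(g);sub[165:225,170:232]=(g[165:225,170:232]<45);n,l,st,ce=cv2.connectedComponentsWithStats(sub)
i=1+st[1:,4].argmax();print(st[i],ce[i],pt(s,*ce[i],z=.12), pt(s,202,195.5,z=.12))
save(cv2.resize(s['color'][120:260,140:345],None,fx=3.5,fy=3.5,interpolation=cv2.INTER_CUBIC),'w3c')
```

```text
[0.679 0.172 0.172]
[0.653 0.174 0.171]
[0.447 0.296 0.16 ]
[ 183  177   38   37 1091] [201.89000917 194.80843263] [ 0.55468535 -0.15402869  0.12      ] [ 0.55524925 -0.15389208  0.12      ]
```

View pics/w3c.png

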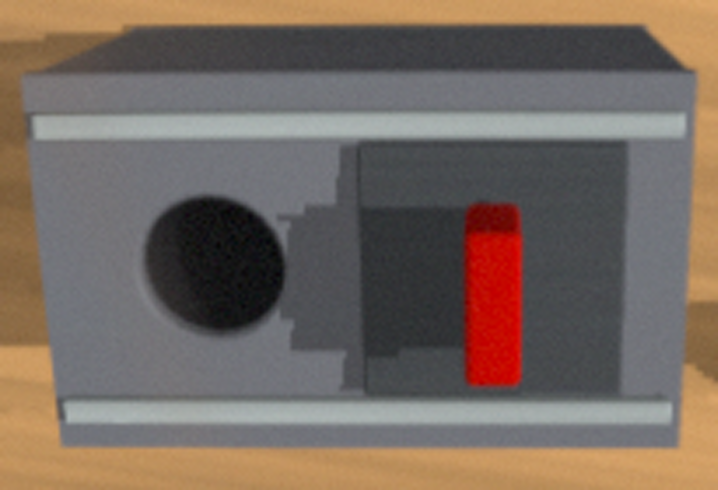

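Run:
```python
from h import *
r=rot(-20.3);g=np.array([.5468,.1864,0])
bot.line_to(g+[0,0,.24],r,v=.15)
bot.line_to(g+[0,0,.141],r,v=.12);print(status.get_position(),status.get_force())
gripper_to(0.0);print(status.get_opening(),status.get_force(),status.get_time_s())
bot.line_to(g+[0,0,.34],r,v=.12);print(status.get_opening(),status.get_position(),status.get_force(),status.get_time_s())
s=wsnap('w5');c=vision.snapshot('scene');pickle.dump(c,open('scene5.pkl','wb'));save(c['color'],'scene5')
P=cloud(c);H=hsv(c);X,Y,Z=P[...,0],P[...,1],P[...,2]
yel=(abs(H[...,0].astype(int)-26)<6)&(H[...,1]>150)&(abs(X-.55)<.06)&(abs(Y-.19)<.08)&(Z>.15)
print(Z[yel].min(),Z[yel].max())
for a in np.arange(.19,.4,.02):
    m=yel&(Z>a)&(Z<a+.02)
    if m.sum()>4: print(a.round(2),m.sum(),P[m].mean(0).round(4),rect(P[m]))
```

```text
[0.54749374 0.18634178 0.14165573] [-0.14946692  0.23768146 -0.10421236]
0.011190874481145068 [-0.61020105 -0.16024452  1.66738929] 12.275
0.011293775919891154 [0.54635487 0.18636782 0.339294  ] [-0.9395955   0.49440953 -0.13790322] 14.0833
0.20991786644327753 0.37651923596742964
0.21 78 [0.5488 0.19   0.2196] (array([549. , 189.7]), array([5.4, 9.9]), 25.1)
0.23 81 [0.5489 0.1902 0.2399] (array([548.5, 190.1]), array([5.4, 9.4]), 42.4)
0.25 87 [0.5488 0.1901 0.2598] (array([549. , 189.1]), array([ 5.1, 10.7]), 13.3)
0.27 91 [0.5489 0.1901 0.2801] (array([548.6, 189.8]), array([5.2, 9.5]), 33.9)
0.29 99 [0.5488 0.1902 0.3001] (array([548.5, 189.9]), array([5.8, 9.7]), 34.4)
0.31 212 [0.5525 0.1937 0.323 ] (array([551.9, 189.1]), array([39.8, 10.2]), 84.6)
0.33 200 [0.5542 0.2017 0.339 ] (array([552.2, 189.7]), array([38.5, 11.2]), 86.3)
0.35 170 [0.5547 0.2049 0.3603] (array([555. , 204.8]), array([ 9.2, 13.2]), 31.4)
0.37 97 [0.5513 0.2006 0.3741] (array([547.9, 195.3]), array([28. , 11.9]), 62.9)
```

View pics/scene5.png

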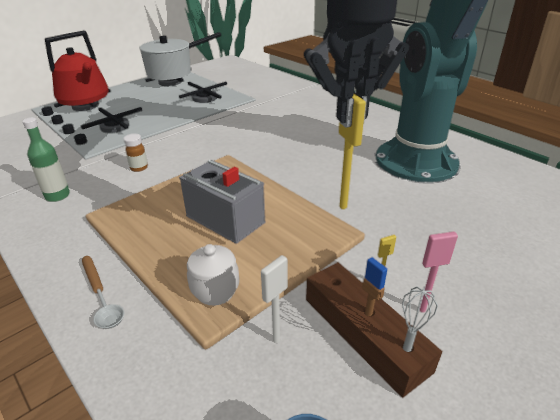

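View pics/w5.png

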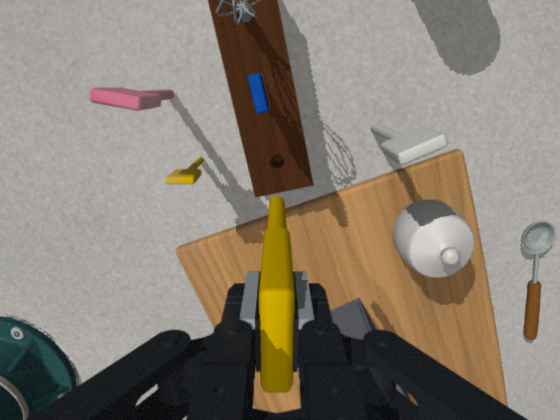

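Run:
```python
from h import *
r=rot(-20.3);h=np.array([.5556,-.1550,0])
bot.line_to(h+[0,0,.34],r,v=.18);print(status.get_position(),status.get_time_s())
hit=bot.line_to(h+[0,0,.262],r,v=.12,contact_N=8);print(hit,status.get_position(),status.get_force())
s=wsnap('w6');c=vision.snapshot('scene');pickle.dump(c,open('scene6.pkl','wb'))
save(cv2.resize(c['color'][80:240,150:310],None,fx=3.5,fy=3.5,interpolation=cv2.INTER_CUBIC),'scene6')
print(status.get_time_s())
```

```text
[ 0.55577648 -0.15388714  0.33979605] 16.2333
False [ 0.55607871 -0.15538342  0.26254122] [-0.80166013 -0.86237355  0.15981725]
17.1333
```

View pics/scene6.png

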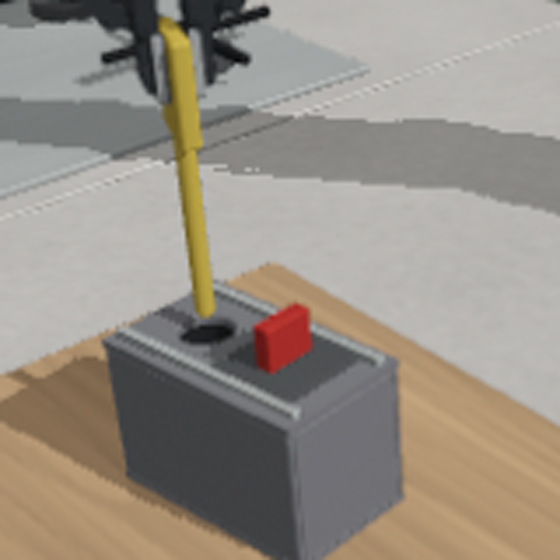

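View pics/w6.png

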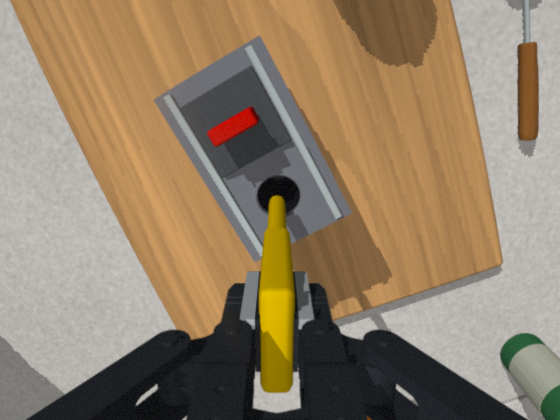

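Run:
```python
from h import *
s=pickle.load(open('w6.pkl','rb'));hp=pt(s,278,194.5,z=.12);print(hp)
h=np.array([.5556,-.1550,0]);r=rot(-20.3)
hit=bot.line_to(h+[0,0,.215],r,v=.06,contact_N=8);print(hit,status.get_position(),status.get_force(),status.get_time_s())
if not hit:
    hit=bot.line_to(h+[0,0,.156],r,v=.05,contact_N=10);print(hit,status.get_position(),status.get_force(),status.get_opening(),status.get_time_s())
s=wsnap('w7');c=vision.snapshot('scene')
save(cv2.resize(c['color'][80:240,150:310],None,fx=3.5,fy=3.5,interpolation=cv2.INTER_CUBIC),'scene7')
```

```text
[ 0.55733367 -0.15378944  0.12      ]
False [ 0.5558458  -0.15529091  0.21527367] [ 0.30271639 -0.40946415 -1.12389735] 18.0667
True [ 0.55555101 -0.15506405  0.16115919] [-0.24246545 -0.01506542  4.88294873] 0.011154080504780796 19.0583
```

View pics/scene7.png

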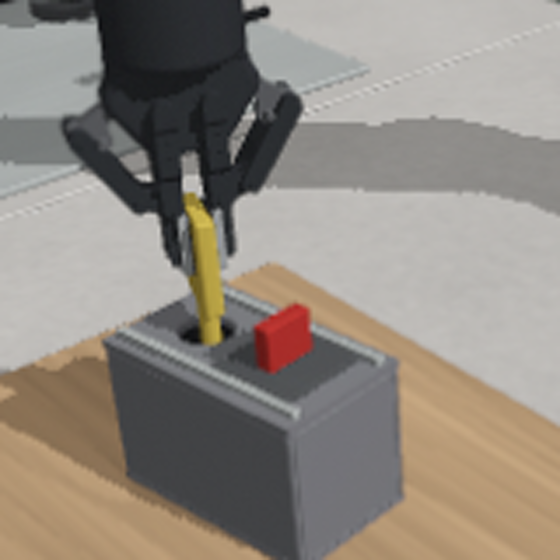

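Run:
```python
from h import *
gripper_to(.085);p=np.array(status.get_position())
bot.line_to([p[0],p[1],.33],v=.15);bot.pause(.3)
s=wsnap('w8');c=vision.snapshot('scene');save(c['color'],'scene8')
P=cloud(s);H=hsv(s);X,Y,Z=P[...,0],P[...,1],P[...,2]
yel=(abs(H[...,0].astype(int)-26)<6)&(H[...,1]>150)&(abs(X-.555)<.05)&(abs(Y+.155)<.05)&(Z>.1)&(Z<.25)
m=yel&(Z>.19);print(m.sum(),rect(P[m]),np.median(P[m],0))
P=cloud(c);H=hsv(c);X,Y,Z=P[...,0],P[...,1],P[...,2]
yel=(abs(H[...,0].astype(int)-26)<6)&(H[...,1]>150)&(abs(X-.555)<.05)&(abs(Y+.155)<.05)&(Z>.1)&(Z<.25)
print(Z[yel].max());print(status.get_time_s(),status.get_force())
```

```text
840 (array([ 554.6, -155. ]), array([43.1, 11.4]), 69.6) [ 0.55485763 -0.1533657   0.1963271 ]
0.19827911265844705
21.5417 [0.0924653  0.78187613 0.6850084 ]
```

View pics/scene8.png

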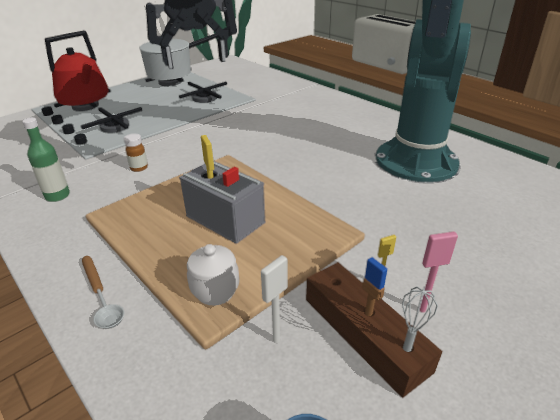

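View pics/w8.png

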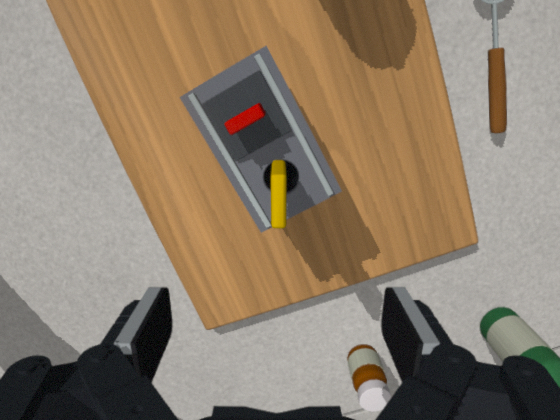

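The scraper stands free in the hole (scene pixel 209,158). Its top is at 0.196 to 0.198 m, against 0.198 m expected when fully home. The cover is open, the whisk is still in the rack (scene pixel 418,315), and the hand is clear.

```bash
python3 -c "
from h import *
bot.finish_job();print(status.get_time_s())"
```

```text
the job is handed in; nothing more can be done
the job is handed in; nothing more can be done
```

The yellow scraper is standing handle down in the caddy hole and released. The cover is fully open, and I handed the job in at about 21.5 s of the 51 s allowed.

- **Cover:** I gripped the red grip and slid it 56.8 mm along +y until it hit the stop. The pictures afterwards show the hole bare.
- **Choice of scraper:** I took the larger yellow one in the rack. The small yellow, pink and white scrapers stand outside the rack and were left alone.
- **Placing:** Contact with the hole's floor came at a TCP height of 0.1612 m, against 0.161 m expected for fully home.
- **Last check, after release:** The scraper's top read 0.196 m from the wrist camera and 0.198 m from the scene camera, against 0.198 m expected. The whisk and brush are still in the rack, nothing else was moved, and the robot was touching nothing.
- **Disagreement:** The scene camera read about 4 mm off the top and wrist cameras in y. I went by the wrist and top cameras, and no check showed a problem from it.

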